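# Open the seized media pot and stir the deburring beads

## Task

Grip the stiff knob on the post beside the steel pot, break it loose and turn it counter-clockwise until the lid is swung well clear of the pot's mouth. Then take the stirring rod, the tallest tool in the wooden rack, lower it nearly to the pot's floor on the side next to the post, and stir the ceramic beads two full turns counter-clockwise (seen from above), keeping close to the pot's wall, finishing back at the post side so that at least half of the beads end up somewhere new. Leave the rod standing or leaning in the pot with its steel tip down among the beads, the lid open, every bead in the pot and all other things where they were.

Things in the scene. Friction and masses are not known exactly. Their poses are not given: they have to be found in the camera images.
- pot: Open steel pot of ceramic beads, fixed to the bench: 108 mm outside and 100 mm inside diameter, 85 mm tall, inner floor 6 mm above its underside. Origin: centre of its underside, on the bench; z up. Its x axis points from the pot's centre to the steel post (22 mm diameter, 92 mm from the centre, fixed beside the pot) that carries the swing lid.
- lid (a joint): Lid swing about the post, rad: 0 closed (start), positive counter-clockwise from above (to the pot's -y side), stop 1.65; mouth clear above 1.2. Steel disc, 108 mm diameter, 88 to 94 mm above the bench, centre 92 mm from the post's axis, on a 30 mm wide strip. It sticks at a stiff sprung detent: about 0.5 N m between 0.05 and 0.25 rad, then nearly free (0.05 N m). Stays where left.
- knob_grip (a point): Where to grip the knob (its bar is lid_c4 in the rules): on the post's axis, 126 mm above the bench. Black bar knob on top of the post, one piece with the lid and turning with it: 52 mm long (this point's x axis: at the start parallel to the pot's x), 16 mm wide (y), 106 to 140 mm above the bench. Under the bar a hub of 34 mm diameter reaches up to 102 mm.
- stirrer: Stirring rod, the tallest of three tools standing in the wooden rack: 190 mm long; round steel rod, 14 mm diameter, round-tipped, for the lower 115 mm, then a round pale wood handle, 24 mm diameter, 75 mm long. About 0.16 kg, centre of mass 70 mm from the tip. Origin: the lower tip (10 mm above the bench at the start); z up along the rod. May lean up to 0.05 rad in its hole.
- stirrer_tip (a point): The stirrer's lower end (tip).
- stirrer_grip (a point): Point on the stirrer's axis in its wood handle, 155 mm from the tip: where to grip it.
- rack: Wooden tool rack block, fixed: 170 mm (x) by 60 mm (y), 60 mm tall. Origin: centre of its underside. Three holes in a row along its x axis, at x = -55, 0 and 55 mm, 16 mm wide and 50 mm deep, each with one tool upright in it; which tool is in which hole varies.
- scraper: Bystander in the rack: 14 mm steel rod with a wood handle of 20 mm diameter, 145 mm long in all, so 45 mm shorter than the stirrer. Origin at its lower tip.
- drift: Bystander in the rack: all-steel drift, 14 mm rod with a 24 mm thick head, 115 mm long in all. Origin at its lower tip.
- roller: Bystander: dark steel hourglass roller standing on the bench, 60 mm diameter, 65 mm tall. Origin: centre of its underside.
- oil_jar: Bystander beside the pot: grey jar, 52 mm diameter, 95 mm tall. Origin: centre of its underside.
- wrench: Bystander: steel wrench lying on the bench, 170 mm long.
- tube_stub: Bystander beside the pot, under the lid's swing: short steel tube standing on end, 48 mm diameter, 50 mm tall. Origin: centre of its underside.
- hammer: Bystander: hammer lying on the bench, 260 mm long.
- bead0: One of six smooth white ceramic balls on the floor of the pot, 20 mm in diameter, 12 g, free to roll. Origin: its centre.
- bead1: One of six smooth white ceramic balls on the floor of the pot, 20 mm in diameter, 12 g, free to roll. Origin: its centre.
- bead2: One of six smooth white ceramic balls on the floor of the pot, 20 mm in diameter, 12 g, free to roll. Origin: its centre.
- bead3: One of six smooth white ceramic balls on the floor of the pot, 20 mm in diameter, 12 g, free to roll. Origin: its centre.
- bead4: One of six smooth white ceramic balls on the floor of the pot, 20 mm in diameter, 12 g, free to roll. Origin: its centre.
- bead5: One of six smooth white ceramic balls on the floor of the pot, 20 mm in diameter, 12 g, free to roll. Origin: its centre.
Not all that is in view belongs to the job. What is shaped like the stirrer but blue is not meant. Several things have the shape of the pot; the one meant has the colours described above.

How it is judged:
By the outcome, as a careful person would: the job done as asked, in the order asked, and still so for the second after the job is handed in, with the robot touching nothing.
It also fails if it takes over 72 s, if anything falls off the work surface, if the arm or the gripper's body presses on something with over 40 N, if the wrist force passes 120 N, or if a joint passes its speed limit or range.

## Robot

A 6-joint arm with a two-finger parallel gripper is mounted at the origin on the work surface. World frame = base frame: x ahead of the robot, y to its left, z up, the work surface at z = 0. Lengths are in m, angles in degrees, forces in N, time in s.
With the tool pointing down it reaches from about 0.3 to 0.95 m from the base axis. Payload 3.1 kg.
Tool frame: the origin (TCP) lies midway between the tips of the shut fingers; the grasp point (between the pads) lies 19 mm behind it; y points along the fingers, x is the direction in which the jaws open and shut, and the axes are right-handed (so a half turn about y gives the same grasp; the last joint's range is limited). The gripper opens to 85 mm and grips with 20 to 120 N. Pads are 22 mm wide; open, the fingers measure 114 mm over their backs; the gripper's body (76 mm by 85 mm) begins 54 mm behind the grasp point. The pads swing forward as they close: fully open they stand 13 mm farther back than shut.
Start: joints at [64.59, 17.653, 93.61, -0, 68.738, -3.994], TCP at [0.228, 0.582, 0.231] pointing down, gripper open.
Joint ranges: [-175.34, 175.34], [-45.06, 112.39], [2.9, 150.54], [-68.45, 248.45], [3.09, 151.38], [-168.51, 168.51]. Speed limits (degrees/s): [159.86, 159.86, 180, 180, 180, 180].

## Interface

Orientations are given as [roll, pitch, yaw] about the fixed x, y, z axes, in that order (R = Rz(yaw) Ry(pitch) Rx(roll)).
In Python, from cell import * gives the robot as it stands.
- The arm moves only by the shell command python3 -m crank 'ROWS' [OPENING]. ROWS is JSON, one flat list of numbers, 6 for each row, row after row: the shift along the tool's x, y, z scaled (see below), then the turn, a rotation vector about the tool's x, y, z scaled (see below). A call has 1 to 12 rows; each row is the pose to reach, as a shift and turn from the pose commanded when the call began, along the tool's axes at that moment, turning the shorter way round; what a row does not reach only later rows make up. The controller multiplies each number of a shift by 100 mm and each number of a turn by 180 degrees. A row lasts 1/8 s, in which the tool goes at most 62.5 mm and 10.7 degrees, less where a joint would pass 70% of its speed; a pose out of reach is approached as far as the arm can. A call with a number of a shift or a turn outside -1 to 1 is refused whole. A call with a gripper value outside its range is refused whole. OPENING is the closure, from 0 (fully open) to 1 (shut), set as the call begins (- or left out, the last holds). The fingers move at their own pace and stop on an object; the grip force is fixed at half the most. Time passes only in rows, so rows that repeat a pose let the fingers close. It gives the time, the measured TCP pose, the force and the opening at its end, in the units of the state.
- read_state(): the state, without advancing time (a new reading comes with each control period).
- read_camera(name): name is "side" or "top"; returns (picture, depth): 420x560x3 uint8, red, green, blue; 420x560 float32, m along the optical axis (not along the pixel's ray), 0 where there is no reading.
- camera_info(name): a dict with "fx", "fy", "cx", "cy" (pixels), "view" (4x4, takes a point from world to camera coordinates). Camera axes: x right, y up, looking along -z (the intrinsics and any distortion apply to the point x, -y, -z); pixel columns grow to the right and rows downward; lengths in m; the calibration is good to about 2 mm. A picture is of the moment at which its call begins. camera_info takes no time and is no camera call.
- hand_in(): hands the job in, once; it reports no verdict.
The state is a dict: "t": time; "joints": joint angles; "joint_vel": joint speeds; "effort": joint torques, N m; "position": TCP position; "ee_rot": TCP orientation; "contact_force": force on the tool from outside, world axes, zero at the start; "wrist_torque": the same for the moment, N m; "opening": finger opening in m.
Only numpy, scipy, OpenCV 4.12 (cv2) and the standard library are available. Lean on these libraries where they do the work, as an engineer would, in place of code of your own. Each camera call takes 0.05 s, during which the arm holds its last target.

## Working session

There is one attempt and no reset: what is moved stays moved. The work goes in short steps, Python scripts to look and compute and a shell command to move; the robot and the scene stay as the last step left them, time stands still between calls to the robot, and variables do not carry over. Pictures are saved under pics/ and viewed, and the job is handed in when it is done.

```bash
ls; mkdir -p pics
python3 - <<'E'
from cell import *
import cv2,json,numpy as np
print(read_state())
for n in("side","top"):
    p,d=read_camera(n); np.savez(f"{n}0.npz",p=p,d=d)
    cv2.imwrite(f"pics/{n}0.png",p[...,::-1]); i=camera_info(n); print(n,i)
E
```

```text
pics
{'t': 0.0, 'joints': array([ 6.45904653e+01,  1.77048444e+01,  9.36891973e+01, -4.62804774e-04,
        6.87386822e+01, -3.99407733e+00]), 'joint_vel': array([-0.05975472, -0.09416964,  0.0430532 ,  0.04467295,  0.00778898,
        0.0162182 ]), 'effort': array([ 9.49226234e-06, -4.15245223e+01, -2.76668483e+01, -7.34862556e-05,
        1.01156221e-02, -5.05838305e-07]), 'position': array([0.22788317, 0.58108764, 0.23004609]), 'ee_rot': array([-89.99118518,   0.13243164,  68.58472115]), 'contact_force': array([ 0.27417898,  0.17758673, -0.7063418 ]), 'wrist_torque': array([ 0.01824531, -0.00117764,  0.06798767]), 'opening': 0.08529816954660185}
side {'fx': 512.9043587820353, 'fy': 512.9043587820353, 'cx': 281.5848722448004, 'cy': 209.07682419354418, 'view': array([[ 0.83652159, -0.54793102, -0.00179671, -0.32644392],
       [ 0.39075929,  0.59426377,  0.70296355, -0.3561783 ],
       [-0.38410782, -0.58874626,  0.71122361, -1.1306205 ],
       [ 0.        ,  0.        ,  0.        ,  1.        ]])}
top {'fx': 483.90133333580656, 'fy': 483.90133333580656, 'cx': 290.65278486741244, 'cy': 209.09553533391718, 'view': array([[ 0.02788782, -0.99952675,  0.01298287,  0.12166903],
       [ 0.98071623,  0.0298717 ,  0.19314079, -0.48978136],
       [-0.19343721,  0.00734624,  0.98108515, -1.32966192],
       [ 0.        ,  0.        ,  0.        ,  1.        ]])}
```

View pics/side0.png

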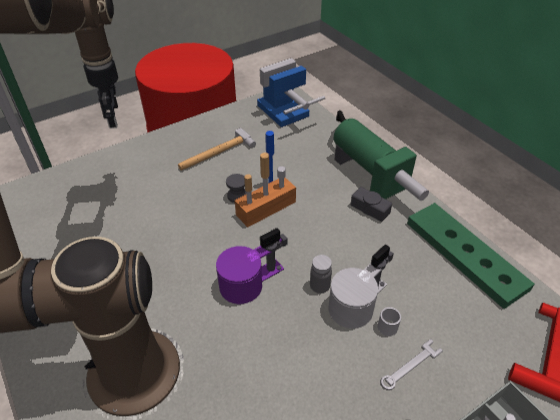

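View pics/top0.png

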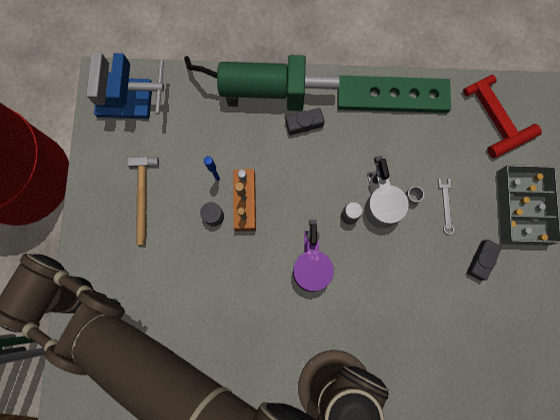

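```bash
cat > h.py <<'E'
import numpy as np,cv2
from cell import *
def load(n):
    z=np.load(n+".npz"); return z['p'],z['d']
def pts(cam,d):
    i=camera_info(cam); v,u=np.mgrid[0:d.shape[0],0:d.shape[1]]
    X=np.stack([(u-i['cx'])/i['fx']*d,-(v-i['cy'])/i['fy']*d,-d,np.ones_like(d)],-1)
    return (X@np.linalg.inv(i['view']).T)[...,:3]
def ray(cam,u,v,z):
    i=camera_info(cam);T=np.linalg.inv(i['view'])
    r=T[:3,:3]@np.array([(u-i['cx'])/i['fx'],-(v-i['cy'])/i['fy'],-1.]);o=T[:3,3]
    return o+r*(z-o[2])/r[2]
def proj(cam,p):
    i=camera_info(cam);c=i['view']@np.append(p,1.);return i['cx']+i['fx']*c[0]/-c[2],i['cy']-i['fy']*c[1]/-c[2]
def crop(p,u0,v0,w,h,s,name):
    cv2.imwrite("pics/"+name,cv2.resize(p[v0:v0+h,u0:u0+w,::-1],None,fx=s,fy=s,interpolation=cv2.INTER_CUBIC))
E
python3 - <<'E'
from h import *
s,_=load("side0");t,_=load("top0")
crop(s,210,120,200,210,3.5 if 0 else 2.8,"s1.png"); crop(t,190,140,270,120,2.9,"t1.png")
E
```

```text
(no output)
```

View pics/s1.png

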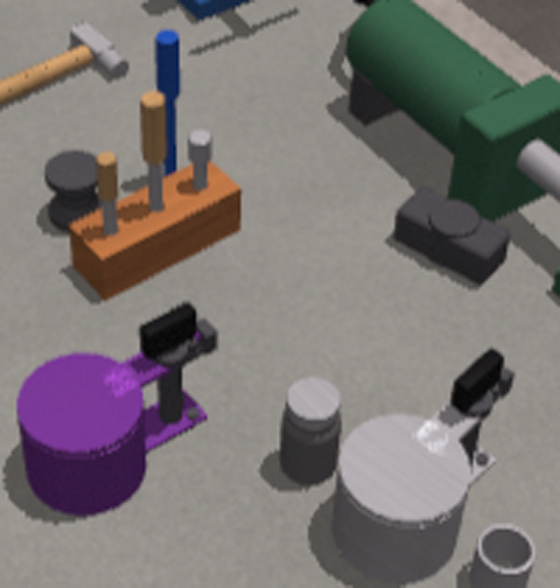

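View pics/t1.png

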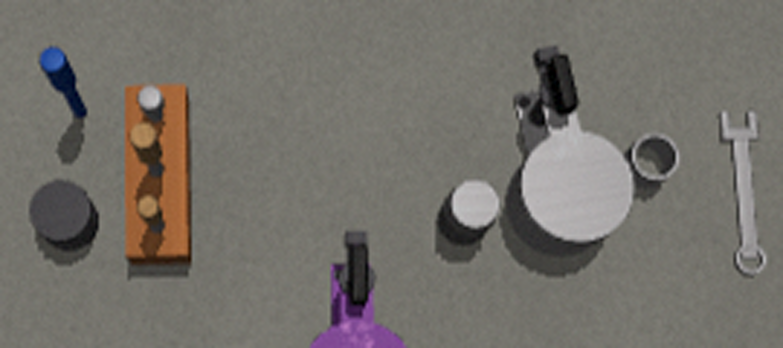

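The things that could be confused, by side-view pixel:
- **Pot:** the steel pot is at (355,295). The purple one at (240,270) has the same shape and is a decoy.
- **Knob:** the steel pot's is at (381,257) and the purple pot's is at (270,240).
- **Stirrer:** the pale-handled rod in the rack's middle hole, top at (265,157), is the tallest tool. The blue lookalike at (270,135) stands outside the rack. The short scraper is at (248,180) and the drift at (282,172).

I choose the steel pot and knob and the middle rod, and both crops agree with that.

Run:
```python
from h import *
np.set_printoptions(precision=4,suppress=True)
for cam in("top","side"):
    p,d=load(cam+"0");P=pts(cam,d)
    hsv=cv2.cvtColor(p,cv2.COLOR_RGB2HSV)
    R={"top":(360,150,60,80),"side":(320,235,90,90)}[cam]
    u,v,w,h=R
    m=np.zeros(d.shape,bool);m[v:v+h,u:u+w]=1;m&=d>0
    lid=m&(abs(P[...,2]-.094)<.006)&(hsv[...,2]>110)
    c,_=cv2.findContours(lid.astype(np.uint8),cv2.RETR_EXTERNAL,cv2.CHAIN_APPROX_NONE)
    c=max(c,key=cv2.contourArea)[:,0]
    hull=cv2.convexHull(c)
    W=np.array([ray(cam,a+0.,b+0.,.094) for a,b in c])
    # circle RANSAC, R=54
    best=None;rng=np.random.default_rng(0)
    for k in range(2000):
        q=W[rng.choice(len(W),3,0),:2]
        A=np.c_[2*q,np.ones(3)]
        try:s=np.linalg.solve(A,(q**2).sum(1))
        except:continue
        r=np.sqrt(max(s[2]+s[0]**2+s[1]**2,0))
        if abs(r-.054)>.004:continue
        n=(abs(np.hypot(*(W[:,:2]-s[:2]).T)-r)<.0015).sum()
        if best is None or n>best[0]:best=(n,s[:2],r)
    print(cam,"lid",best,len(W))
    kn=m&(P[...,2]>.134)&(P[...,2]<.15)&(hsv[...,2]<90)
    q=P[kn]; print("knob top",len(q),np.median(q,0))
    kn8=(kn).astype(np.uint8); cc=np.argwhere(kn)[:,::-1].astype(np.float32)
    Wk=np.array([ray(cam,a,b,.140)[:2] for a,b in cc],np.float32)
    print(cv2.minAreaRect(Wk))
    # tools
    u,v,w,h={"top":(225,160,40,75),"side":(225,140,80,85)}[cam]
    m=np.zeros(d.shape,bool);m[v:v+h,u:u+w]=1;m&=d>0
    for lo,hi in((.16,.21),(.13,.16),(.11,.13)):
        k=(m&(P[...,2]>lo)&(P[...,2]<hi)&((hsv[...,0]<90)|(hsv[...,1]<60))).astype(np.uint8)
        n,l,st,ce=cv2.connectedComponentsWithStats(k)
        for j in range(1,n):
            if st[j,4]>8: q=P[l==j];print(lo,st[j,4],ce[j],q.mean(0),q.max(0))
    rk=m&(abs(P[...,2]-.06)<.006)&(hsv[...,1]>120)&(hsv[...,0]<20)
    Wk=np.array([ray(cam,a,b,.06)[:2] for b,a in np.argwhere(rk)],np.float32);print("rack",cv2.minAreaRect(Wk))
```

```text
top lid (np.int64(92), array([ 0.5002, -0.1337]), np.float64(0.05216283534868249)) 120
knob top 119 [ 0.5874 -0.1122  0.1417]
((0.5879404544830322, -0.11205915361642838), (0.05218949913978577, 0.01791216805577278), 13.092544555664062)
0.16 96 [239.4688 188.4062] [0.5067 0.2691 0.1945] [0.5196 0.281  0.2074]
0.13 23 [241.8696 194.4783] [0.5019 0.2668 0.1466] [0.5128 0.28   0.1595]
0.13 50 [241.08 211.88] [0.4537 0.266  0.1532] [0.4639 0.2765 0.16  ]
0.11 61 [241.2295 174.2787] [0.5629 0.2733 0.1247] [0.5751 0.285  0.1299]
0.11 10 [242.8 215.9] [0.4489 0.264  0.1214] [0.4559 0.2739 0.1286]
rack ((0.5104205012321472, 0.26994630694389343), (0.17090705037117004, 0.05949065461754799), 2.9146363735198975)
side lid (np.int64(108), array([ 0.4988, -0.138 ]), np.float64(0.05246241903091511)) 144
knob top 124 [ 0.5872 -0.1182  0.1378]
((0.5863479971885681, -0.11946804821491241), (0.052410174161195755, 0.016519416123628616), 11.476371765136719)
0.16 137 [264.0657 160.9051] [0.5067 0.2612 0.1842] [0.5215 0.2759 0.2026]
0.13 69 [264.3188 172.6377] [0.5054 0.2598 0.145 ] [0.5161 0.2742 0.1597]
0.13 75 [247.5467 179.6667] [0.4531 0.2595 0.1458] [0.4649 0.2712 0.1578]
0.11 67 [280.9701 170.8955] [0.563  0.2665 0.1187] [0.577  0.2802 0.1261]
0.11 23 [264.7826 178.8696] [0.5068 0.2609 0.1211] [0.5149 0.2703 0.1298]
0.11 35 [248.0857 187.4   ] [0.4521 0.2574 0.1201] [0.4609 0.2661 0.129 ]
rack ((0.508264422416687, 0.26361575722694397), (0.1727754771709442, 0.06575465947389603), 2.4917192459106445)
```

```bash
cat >> h.py <<'E'
from scipy.spatial.transform import Rotation as Ro
def rot(e): return Ro.from_euler('xyz',e,degrees=True)
def go(target,yaw=None,R=None):
    s=read_state();R0=rot(s['ee_rot'])
    R1=R if R is not None else (rot([-90,0,yaw]) if yaw is not None else R0)
    sh=R0.inv().apply(np.array(target)-s['position'])/.1
    tv=(R0.inv()*R1).as_rotvec()/np.pi
    print("t",round(s['t'],2),"pos",s['position'].round(4),"rot",s['ee_rot'].round(1),"open",round(s['opening'],4),"F",s['contact_force'].round(1))
    print("shift",sh.round(3),"turn",tv.round(4)); return sh,tv
E
python3 -c "
from h import *
go([.587,-.116,.20],-78)
go([.45,.15,.235],-78)"
```

```text
t 0.1 pos [0.2279 0.5811 0.2301] rot [-90.    0.1  68.6] open 0.0851 F [-0.6  0.1 -0.7]
shift [-5.178  0.312 -5.888] turn [ 9.000e-04  8.143e-01 -3.000e-04]
t 0.1 pos [0.2279 0.5811 0.2301] rot [-90.    0.1  68.6] open 0.0851 F [-0.6  0.1 -0.7]
shift [-3.203 -0.042 -3.642] turn [ 9.000e-04  8.143e-01 -3.000e-04]
```

```bash
python3 -m crank '[-0.88,0,-1,0,0,0,-0.88,0,-1,0,0,0,-0.88,0,-1,0,0,0]' 0; python3 -m crank '[-0.88,0,-1,0,0,0,-0.88,0,-1,0,0,0,-0.88,0,-1,0,0,0]'; python3 -c "
from h import *
go([.587,-.116,.22],-78)"
```

```text
t: 0.48
position: [0.2899, 0.46, 0.2303]
ee_rot: [-90.0, 0.2, 68.4]
contact_force: [-0.6, 0.1, 0.2]
opening: 0.0852
t: 0.85
position: [0.3511, 0.3429, 0.2311]
ee_rot: [-90.0, 0.0, 68.4]
contact_force: [-0.0, 0.6, -0.3]
opening: 0.0855
t 0.85 pos [0.3511 0.3429 0.2311] rot [-90.    0.   68.4] open 0.0855 F [-0.   0.6 -0.3]
shift [-3.396  0.112 -3.885] turn [ 2.000e-04  8.131e-01 -1.000e-04]
```

```bash
python3 -m crank '[-0.88,0,-1,0,0,0,-0.88,0,-1,0,0,0,-0.88,0,-1,0,0,0]' 0; python3 -m crank '[-0.88,0,-1,0,0,0,-0.88,0,-1,0,0,0,-0.88,0,-1,0,0,0]';python3 -m crank '[-0.88,0,-1,0,0,0,-0.88,0,-1,0,0,0,-0.88,0,-1,0,0,0]';  python3 -c "
from h import *
go([.587,-.116,.22],-78)"
```

```text
t: 1.23
position: [0.4125, 0.2253, 0.2314]
ee_rot: [-90.0, -0.0, 68.4]
contact_force: [-0.1, 1.7, -0.4]
opening: 0.0851
t: 1.6
position: [0.4738, 0.1072, 0.2315]
ee_rot: [-90.0, -0.1, 68.4]
contact_force: [-0.2, 0.1, 0.6]
opening: 0.0853
t: 1.98
position: [0.5349, -0.0109, 0.2313]
ee_rot: [-90.0, -0.1, 68.5]
contact_force: [0.9, 1.5, -0.7]
opening: 0.0854
t 1.98 pos [ 0.5349 -0.0109  0.2313] rot [-90.   -0.1  68.5] open 0.0854 F [ 0.9  1.5 -0.7]
shift [-0.786  0.113 -0.87 ] turn [-3.000e-04  8.136e-01  5.000e-04]
```

```bash
python3 -m crank '[-0.79,0.1,-0.87,0,0.6,0,-0.79,0.1,-0.87,0,0.6,0,-0.79,0.1,-0.87,0,0.6,0,-0.79,0.1,-0.87,0,0.6,0,-0.79,0.1,-0.87,0,0.6,0,-0.79,0.1,-0.87,0,0.6,0,-0.79,0.1,-0.87,0,0.6,0,-0.79,0.1,-0.87,0,0.6,0,-0.79,0.1,-0.87,0,0.6,0,-0.79,0.1,-0.87,0,0.6,0,-0.79,0.1,-0.87,0,0.6,0]';  python3 -c "
from h import *
go([.587,-.116,.22],-78)"
```

```text
t: 3.35
position: [0.5854, -0.1127, 0.221]
ee_rot: [-90.0, 0.1, -39.2]
contact_force: [0.7, -0.0, -0.3]
opening: 0.0857
t 3.35 pos [ 0.5854 -0.1127  0.221 ] rot [-90.    0.1 -39.2] open 0.0857 F [ 0.7 -0.  -0.3]
shift [ 0.033  0.009 -0.016] turn [-1.000e-04  2.157e-01 -5.000e-04]
```

```bash
python3 -m crank '[0,0.1,0,0,0.216,0,0,0.1,0,0,0.216,0,0,0.1,0,0,0.216,0,0,0.1,0,0,0.216,0,0,0.1,0,0,0.216,0]';  python3 -c "
from h import *
go([.587,-.116,.11],-78)
for n in('side','top'):
    p,d=read_camera(n); np.savez(f'{n}1.npz',p=p,d=d)
s=read_state()
print([proj(c,s['position']) for c in('side','top')])
crop(load('side1')[0],310,150,150,150,4,'s2.png');crop(load('top1')[0],310,120,150,110,5,'t2.png')"
```

```text
t: 3.98
position: [0.5853, -0.1141, 0.2111]
ee_rot: [-90.0, 0.0, -78.0]
contact_force: [0.1, -0.7, 0.0]
opening: 0.0849
t 3.98 pos [ 0.5853 -0.1141  0.2111] rot [-90.   0. -78.] open 0.0849 F [ 0.1 -0.7  0. ]
shift [0.023 1.011 0.013] turn [ 0.0001 -0.0001 -0.0003]
[(np.float64(383.2715258623075), np.float64(230.33326661308257)), (np.float64(390.5542850560796), np.float64(161.52271696657183))]
```

View pics/s2.png

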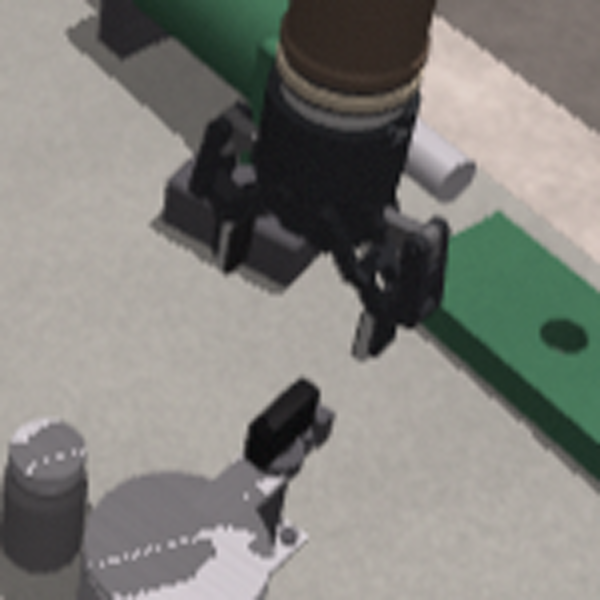

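View pics/t2.png

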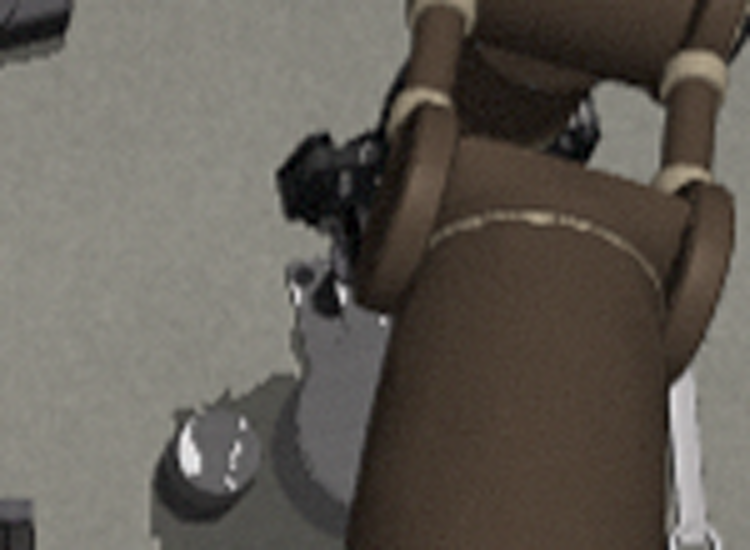

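Side crop: the open pad tips at about (232,262) and (370,350) straddle the black bar at (285,420). The jaw axis is perpendicular to the bar. Going down.

```bash
python3 -m crank '[0.01,0.5,0.01,0,0,0,0.01,0.8,0.01,0,0,0,0.01,1,0.01,0,0,0,0.01,1,0.01,0,0,0]';  python3 -c "
from h import *
go([.5865,-.1155,.109],-78)
p,d=read_camera('side')
crop(p,310,190,130,110,5,'s3.png')"
```

```text
t: 4.58
position: [0.5852, -0.1159, 0.1096]
ee_rot: [-90.2, 0.1, -78.2]
contact_force: [-1.0, 0.1, 0.8]
opening: 0.0857
t 4.58 pos [ 0.5852 -0.1159  0.1096] rot [-90.2   0.1 -78.2] open 0.0857 F [-1.   0.1  0.8]
shift [-0.001  0.006  0.014] turn [ 0.001  -0.0013 -0.0006]
```

View pics/s3.png

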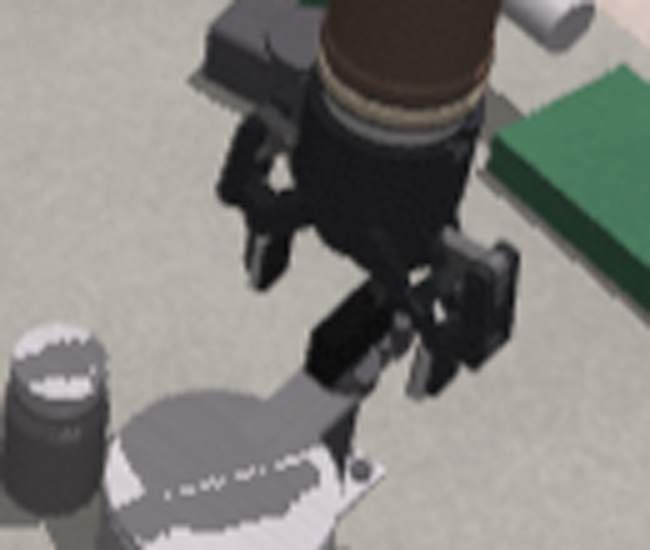

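The bar at (350,330) lies midway between the pad tips at (262,285) and (430,390). Closing.

```bash
python3 -m crank '[0,0,0.01,0,0,0,0,0,0.01,0,0,0,0,0,0.01,0,0,0,0,0,0.01,0,0,0,0,0,0.01,0,0,0,0,0,0.01,0,0,0]' 1;  python3 -c "
from h import *
go([.5865,-.1155,.109],-78);print(read_state()['wrist_torque'])"
```

```text
t: 5.38
position: [0.5876, -0.1164, 0.1119]
ee_rot: [-90.0, -0.0, -78.2]
contact_force: [-0.9, -0.5, 4.3]
opening: 0.0149
t 5.38 pos [ 0.5876 -0.1164  0.1119] rot [-90.   -0.  -78.2] open 0.0149 F [-0.9 -0.5  4.3]
shift [-0.011  0.029 -0.009] turn [-0.0001 -0.0013  0.0002]
[0.03307375 0.19339867 0.42262017]
```

```bash
python3 -m crank '[0,-0.02,0,0,-0.02,0,0,-0.02,0,0,-0.04,0,0,-0.02,0,0,-0.06,0,0,-0.02,0,0,-0.08,0,0,-0.02,0,0,-0.1,0,0,-0.02,0,0,-0.12,0,0,-0.02,0,0,-0.14,0,0,-0.02,0,0,-0.16,0,0,-0.02,0,0,-0.16,0]';  python3 -c "
from h import *
go([.5865,-.1155,.112],-49);print(read_state()['wrist_torque'])
p,d=read_camera('side')
crop(p,290,190,170,150,4,'s4.png')"
```

```text
t: 6.5
position: [0.5881, -0.1174, 0.112]
ee_rot: [-90.0, -0.1, -49.5]
contact_force: [4.6, -4.0, -6.5]
opening: 0.015
t 6.5 pos [ 0.5881 -0.1174  0.112 ] rot [-90.   -0.1 -49.5] open 0.015 F [ 4.6 -4.  -6.5]
shift [-0.024  0.     0.   ] turn [-0.0002 -0.003   0.0008]
[-0.42702119 -0.5125226   0.15761828]
```

View pics/s4.png

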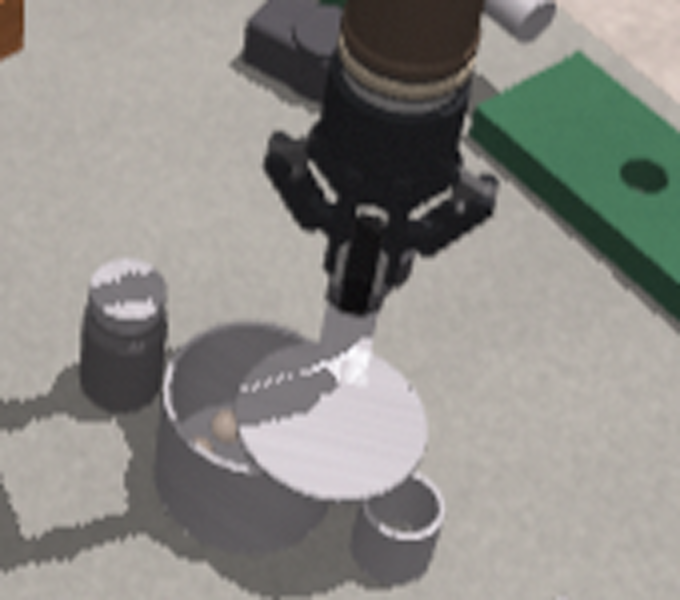

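The lid is following the knob and has broken loose. Turning the rest of the way.

```bash
python3 -m crank '[-0.02,0,0,0,-0.04,0,-0.02,0,0,0,-0.08,0,-0.02,0,0,0,-0.12,0,-0.02,0,0,0,-0.16,0,-0.02,0,0,0,-0.2,0,-0.02,0,0,0,-0.24,0,-0.02,0,0,0,-0.28,0,-0.02,0,0,0,-0.31,0,-0.02,0,0,0,-0.31,0,-0.02,0,0,0,-0.31,0]';  python3 -c "
from h import *
go([.5865,-.1155,.112],7);print(read_state()['wrist_torque'])
p,d=read_camera('side')
crop(p,290,190,170,150,4,'s5.png')"
```

```text
t: 7.8
position: [0.5902, -0.1182, 0.1121]
ee_rot: [-90.4, -0.5, 6.2]
contact_force: [13.2, -9.5, -14.4]
opening: 0.0154
t 7.8 pos [ 0.5902 -0.1182  0.1121] rot [-90.4  -0.5   6.2] open 0.0154 F [ 13.2  -9.5 -14.4]
shift [-0.034  0.     0.03 ] turn [ 0.0022 -0.0043  0.0029]
[-1.04418418 -1.3320086   0.01259196]
```

View pics/s5.png

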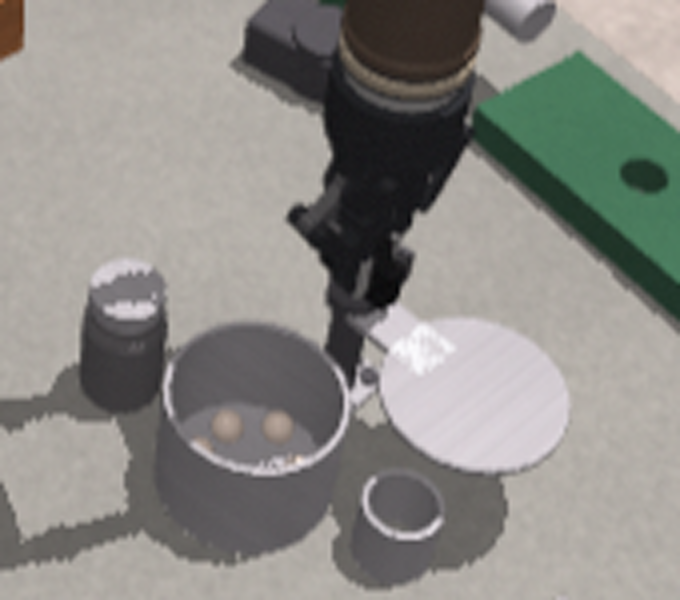

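```bash
python3 -m crank '[0,0,0,0,0,0,0,0,0,0,0,0,0,0,0,0,0,0,0,0,0,0,0,0]' 0; python3 -m crank '[0,-0.5,0,0,0,0,0,-1,0,0,0,0,0,-1,0,0,0,0]';  python3 -c "
from h import *
go([.587,-.116,.25],7)"
```

```text
t: 8.35
position: [0.586, -0.1145, 0.1135]
ee_rot: [-90.0, -0.0, 6.3]
contact_force: [0.2, 0.2, -0.3]
opening: 0.0847
t: 8.72
position: [0.5899, -0.1156, 0.2194]
ee_rot: [-90.2, -0.6, 6.3]
contact_force: [0.3, -0.0, 0.4]
opening: 0.0854
t 8.72 pos [ 0.5899 -0.1156  0.2194] rot [-90.2  -0.6   6.3] open 0.0854 F [ 0.3 -0.   0.4]
shift [-0.026 -0.306 -0.002] turn [ 0.0014 -0.0038  0.0035]
```

```bash
python3 -c "
from h import *
print(ray('top',239.3,186.9,.2),ray('side',264.3,155,.2))
go([.51,.265,.25],92.7)
go([.55,.07,.25],92.7)"
```

```text
[0.50935346 0.26912786 0.2       ] [0.51028303 0.26505521 0.2       ]
t 8.72 pos [ 0.5899 -0.1156  0.2194] rot [-90.2  -0.6   6.3] open 0.0854 F [ 0.3 -0.   0.4]
shift [-0.373 -0.326  3.869] turn [ 0.0037 -0.4799  0.0018]
t 8.72 pos [ 0.5899 -0.1156  0.2194] rot [-90.2  -0.6   6.3] open 0.0854 F [ 0.3 -0.   0.4]
shift [-0.189 -0.316  1.887] turn [ 0.0037 -0.4799  0.0018]
```

```bash
python3 -m crank '[-0.1,-0.3,1,0,0,0,-0.1,-0.3,1,0,0,0]' 0; python3 -m crank '[-0.1,0,1,0,0,0,-0.1,0,1,0,0,0]'; python3 -m crank '[-0.1,0,1,0,-0.48,0,-0.1,0,1,0,-0.48,0,-0.1,0,1,0,-0.48,0,-0.1,0,1,0,-0.48,0,-0.1,0,1,0,-0.48,0,-0.1,0,1,0,-0.48,0,-0.1,0,1,0,-0.48,0,-0.1,0,1,0,-0.48,0,-0.1,0,1,0,-0.48,0]'; python3 -c "
from h import *
go([.51,.265,.25],92.7)"
```

```text
t: 8.98
position: [0.564, -0.0149, 0.2429]
ee_rot: [-89.9, 0.1, 6.3]
contact_force: [-0.1, 0.5, 0.3]
opening: 0.0854
t: 9.22
position: [0.5427, 0.0842, 0.2425]
ee_rot: [-90.0, 0.1, 6.4]
contact_force: [1.1, -0.1, 0.4]
opening: 0.0852
t: 10.35
position: [0.5226, 0.1801, 0.2423]
ee_rot: [-89.9, 0.0, 92.6]
contact_force: [0.6, -0.5, 0.3]
opening: 0.0854
t 10.35 pos [0.5226 0.1801 0.2423] rot [-89.9   0.   92.6] open 0.0854 F [ 0.6 -0.5  0.3]
shift [ 0.854 -0.077  0.087] turn [-0.0005 -0.0005 -0.0001]
```

```bash
python3 -m crank '[0.85,0,0.08,0,0,0,0.85,0,0.08,0,0,0,0.85,0,0.08,0,0,0]' 0; python3 -c "
from h import *
go([.51,.265,.146],92.7)
for n in('side','top'):
    p,d=read_camera(n); np.savez(f'{n}2.npz',p=p,d=d)
crop(load('side2')[0],205,80,120,140,4.2,'s6.png');crop(load('top2')[0],190,120,150,110,5,'t6.png')"
```

```text
t: 10.72
position: [0.5105, 0.266, 0.2427]
ee_rot: [-90.0, 0.0, 92.7]
contact_force: [0.3, -0.5, 0.2]
opening: 0.0859
t 10.72 pos [0.5105 0.266  0.2427] rot [-90.    0.   92.7] open 0.0859 F [ 0.3 -0.5  0.2]
shift [-0.009  0.967  0.005] turn [-0.0003  0.0001 -0.0001]
```

View pics/s6.png

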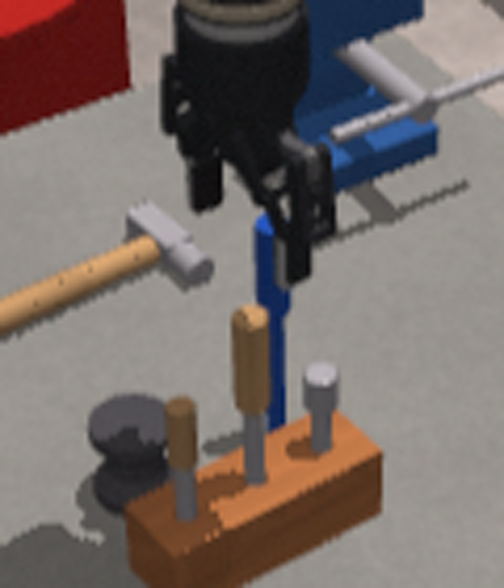

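View pics/t6.png

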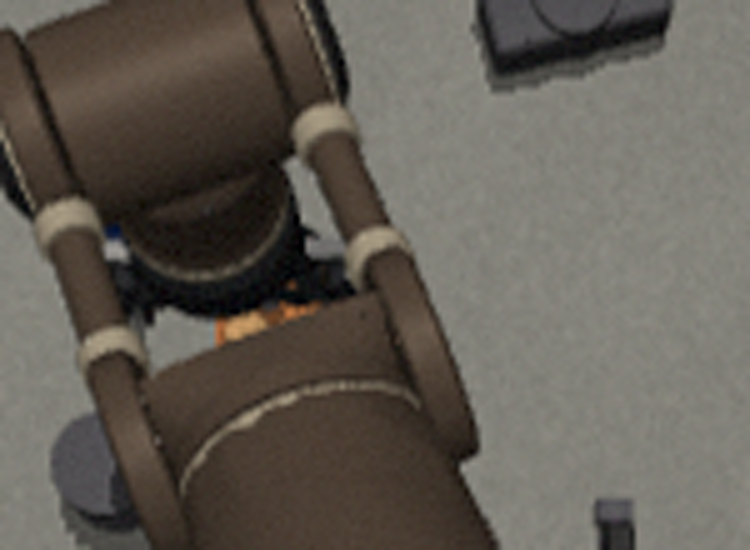

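```bash
python3 -c "
from h import *
print('blue top',ray('top',208,160.7,.2),ray('side',270,133,.2),'base',ray('top',218,181,0.0))
p,d=load('top0');P=pts('top',d);h=cv2.cvtColor(p,cv2.COLOR_RGB2HSV)
m=np.zeros(d.shape,bool);m[150:185,200:225]=1;m&=(h[...,1]>150)&(h[...,0]>100)
q=P[m];
for lo in(0,.05,.1,.15,.2): 
  k=q[(q[:,2]>lo)&(q[:,2]<lo+.05)];print(lo,len(k),k.mean(0),k.min(0))
"
```

```text
blue top [0.57596541 0.35268042 0.2       ] [0.57337305 0.33693082 0.2       ] base [0.57377283 0.3537464  0.        ]
0 11 [0.57474598 0.35141663 0.03341621] [0.57174698 0.3484759  0.01923165]
0.05 19 [0.57501855 0.35155782 0.07313439] [0.57252981 0.348818   0.05048949]
0.1 23 [0.57197845 0.34899777 0.13327005] [0.5679131  0.34392641 0.10116471]
0.15 92 [0.57619978 0.35265876 0.18293181] [0.56722499 0.34330328 0.15034854]<string>:8: RuntimeWarning: Mean of empty slice.
  ret = um.true_divide(
Traceback (most recent call last):
ValueError: zero-size array to reduction operation minimum which has no identity
```

The side crop shows the open pads, tips at (205,205) and (293,280), centred above the pale handle, top at (250,318). The blue rod is about 100 mm away and clear. Descending.

```bash
python3 -m crank '[0,0.4,0,0,0,0,0,0.7,0,0,0,0,0,0.96,0,0,0,0,0,0.96,0,0,0,0]' 0; python3 -c "
from h import *
go([.51,.265,.146],92.7)
p,d=read_camera('side')
crop(p,205,80,120,140,4.2,'s7.png')"
```

```text
t: 11.32
position: [0.5094, 0.2625, 0.1447]
ee_rot: [-89.7, 0.1, 92.6]
contact_force: [-0.2, 0.6, -0.3]
opening: 0.0854
t 11.32 pos [0.5094 0.2625 0.1447] rot [-89.7   0.1  92.6] open 0.0854 F [-0.2  0.6 -0.3]
shift [ 0.024 -0.013 -0.007] turn [-0.0018 -0.0007 -0.0008]
```

View pics/s7.png

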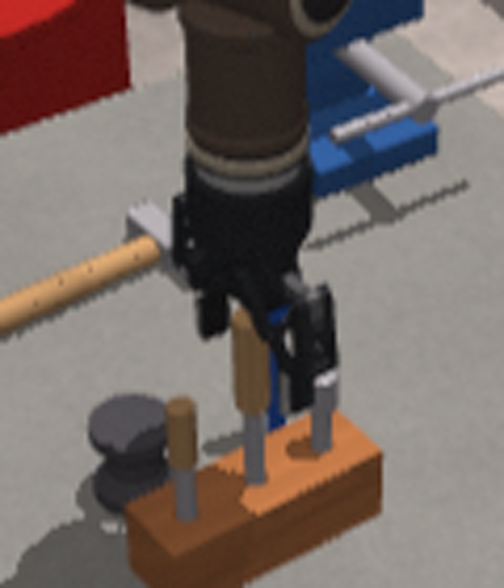

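```bash
python3 -m crank '[0,0,0,0,0,0,0,0,0,0,0,0,0,0,0,0,0,0,0,0,0,0,0,0,0,0,0,0,0,0,0,0,0,0,0,0]' 1; python3 -c "
from h import *
go([.51,.265,.146],92.7);print(read_state()['wrist_torque'])
"
```

```text
t: 12.12
position: [0.5119, 0.2656, 0.1481]
ee_rot: [-90.1, -0.1, 92.7]
contact_force: [-0.4, 3.7, 4.9]
opening: 0.0228
t 12.12 pos [0.5119 0.2656 0.1481] rot [-90.1  -0.1  92.7] open 0.0228 F [-0.4  3.7  4.9]
shift [-0.006  0.021  0.019] turn [ 0.0005 -0.      0.0006]
[0.65838456 0.1751896  0.06827335]
```

```bash
python3 -m crank '[0,-0.2,0,0,0,0,0,-0.4,0,0,0,0,0,-0.6,0,0,0,0,0,-0.8,0,0,0,0,0,-1,0,0,0,0,0,-1,0,0,0,0]' 1; python3 -m crank '[0,-0.35,0,0,0,0,0,-0.35,0,0,0,0]' ; python3 -c "
from h import *
go([.50,-.135,.278],92.7);print(read_state()['wrist_torque'])
for n in('side','top'):
    p,d=read_camera(n); np.savez(f'{n}3.npz',p=p,d=d)
crop(load('side3')[0],205,50,120,150,4,'s8.png')
"
```

```text
t: 12.88
position: [0.5119, 0.2644, 0.2479]
ee_rot: [-90.1, 0.0, 92.7]
contact_force: [0.5, -0.2, -1.1]
opening: 0.0227
t: 13.12
position: [0.5126, 0.2649, 0.2834]
ee_rot: [-90.2, -0.0, 92.7]
contact_force: [0.3, -0.1, -1.7]
opening: 0.0229
t 13.12 pos [0.5126 0.2649 0.2834] rot [-90.2  -0.   92.7] open 0.0229 F [ 0.3 -0.1 -1.7]
shift [-3.989  0.051  0.315] turn [0.0012 0.     0.0002]
[ 0.00205893 -0.01216012 -0.00873039]
```

View pics/s8.png

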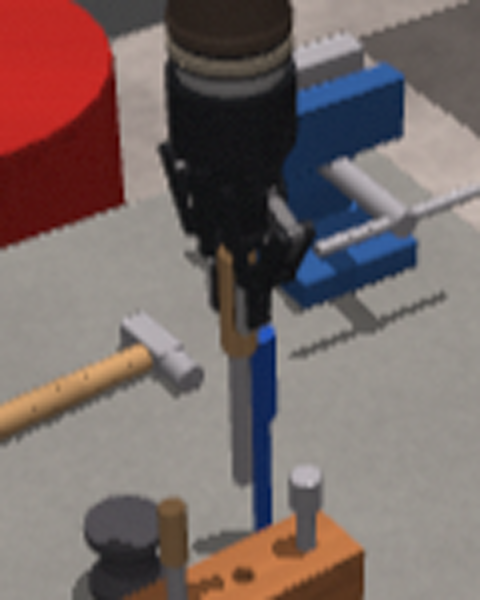

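```bash
python3 -c "
from h import *
for z in (.145,.26): print(proj('side',np.array([.5126,.2649,z])))
"
```

```text
(np.float64(265.58834199352225), np.float64(170.6278823480676))
(np.float64(264.4991737377728), np.float64(136.2755660899296))
```

The rod hangs vertical and its tip matches the predicted pixel. Now I'll measure the open pot's rim and the beads.

Run:
```python
from h import *
for k in("side3","top3"):
    cam=k[:-1];p,d=load(k);P=pts(cam,d)
    m=(np.hypot(P[...,0]-.5,P[...,1]+.136)<.075)&(abs(P[...,2]-.085)<.005)&(d>0)
    W=np.array([ray(cam,b,a,.085)[:2] for a,b in np.argwhere(m)])
    best=None;rng=np.random.default_rng(0)
    for _ in range(4000):
        q=W[rng.choice(len(W),3,0)]
        try:s=np.linalg.solve(np.c_[2*q,np.ones(3)],(q**2).sum(1))
        except:continue
        r=np.sqrt(max(s[2]+s[0]**2+s[1]**2,0))
        if abs(r-.052)>.003:continue
        n=(abs(np.hypot(*(W-s[:2]).T)-.052)<.003).sum()
        if best is None or n>best[0]:best=(n,s[:2],r)
    print(k,best,len(W))
    from scipy.optimize import least_squares
    f=least_squares(lambda c:np.hypot(*(W-c).T)-.052,best[1],loss='soft_l1',f_scale=.002);print(f.x)
    c0=f.x if cam=="side" else f.x
    print(proj(cam,np.array([*f.x,.085])))
s,_=load("side3");t,_=load("top3")
crop(s,305,245,120,100,5,"s9.png");crop(t,345,140,100,95,6,"t9.png")
```

```text
side3 (np.int64(244), array([ 0.49817914, -0.13822963]), np.float64(0.05309953968388155)) 273
[ 0.49798805 -0.13834357]
(np.float64(353.6453615684348), np.float64(289.07502855224396))
top3 (np.int64(167), array([ 0.49895399, -0.1325961 ]), np.float64(0.052877676440019145)) 173
[ 0.49843027 -0.13300473]
(np.float64(387.75074356499965), np.float64(204.96074410986176))
```

View pics/s9.png

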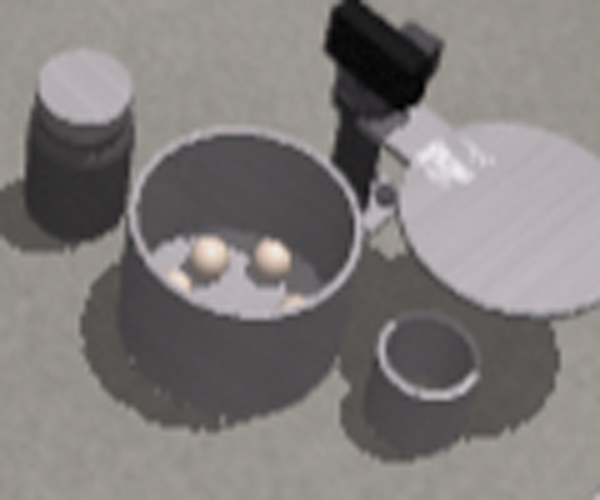

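View pics/t9.png

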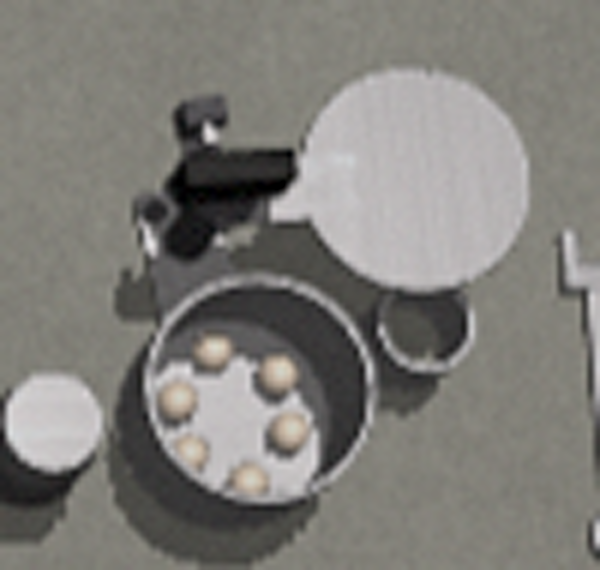

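```bash
cat > beads.py <<'E'
from h import *
def beads(k,show=True):
    p,d=load(k);hsv=cv2.cvtColor(p,cv2.COLOR_RGB2HSV);P=pts('top',d)
    m=((hsv[...,1]>45)&(hsv[...,0]<25)&(hsv[...,2]>90)&(np.hypot(P[...,0]-.4985,P[...,1]+.133)<.055)&(P[...,2]<.06)).astype(np.uint8)
    n,l,st,ce=cv2.connectedComponentsWithStats(m)
    for j in range(1,n):
        if st[j,4]<4:continue
        w=ray('top',*ce[j],.018)[:2]-[.4985,-.133]
        print(st[j,4],ce[j].round(1),"r %.1f ang %.0f (from post %.0f)"%(np.hypot(*w)*1e3,np.degrees(np.arctan2(w[1],w[0])),np.degrees(np.arctan2(w[1],w[0]))-12),(P[...,2][l==j]).max().round(3))
if __name__=="__main__":
    import sys;beads(sys.argv[1])
E
python3 beads.py top3; python3 beads.py top2|head -3
python3 -c "
from h import *
c=np.array([.4995,-.137])
for r,a in((36,-15),(36,-12)): print(c+r/1e3*np.array([np.cos(np.radians(a)),np.sin(np.radians(a))]))"
```

```text
6 [373.3 205.7] r 29.9 ang 69 (from post 57) 0.029
5 [391.2 211. ] r 24.4 ang -98 (from post -110) 0.025
4 [379.  199.5] r 31.7 ang 21 (from post 9) 0.029
6 [373.2 204.8] r 31.3 ang 65 (from post 53) 0.03
4 [395.  211.5] r 35.5 ang -98 (from post -110) 0.031
[ 0.53427333 -0.14631749]
[ 0.53471331 -0.14448482]
```

```bash
python3 -c "
from h import *
for u,v in((213,350),(277,374),(289,430),(250,480),(190,452),(178,400)):
    w=ray('top',345+u/6,140+v/6,.018)[:2]-[.4985,-.133]
    print((w*1e3).round(1),round(np.hypot(*w)*1e3,1),round(np.degrees(np.arctan2(w[1],w[0])),0))
go([.5343,-.146,.278],102)"
```

```text
[33.3  6.8] 34.0 12.0
[ 22.3 -24.3] 33.0 -47.0
[ -5.3 -29.8] 30.3 -100.0
[-30.5 -10.6] 32.3 -161.0
[-17.6  18.4] 25.5 134.0
[ 7.9 24. ] 25.3 72.0
t 13.22 pos [0.5107 0.2642 0.2806] rot [-89.9   0.1  92.7] open 0.0224 F [-0.2  0.3 -2.8]
shift [-4.109  0.031 -0.042] turn [-0.0006 -0.0516 -0.0003]
```

```bash
python3 -m crank '[-0.5,0,-0.05,0,0,0,-1,0,-0.05,0,0,0,-1,0,-0.05,0,0,0]' 1; python3 -m crank '[-0.5,0,-0.05,0,0,0,-1,0,-0.05,0,0,0]' ; python3 -m crank '[-0.5,0,-0.05,0,0,0,-1,0,-0.05,0,0,0]' ;python3 -m crank '[-0.5,0,-0.05,0,0,0,-1,0,-0.05,0,0,0,-1,0,-0.05,0,0,0]' ; python3 -c "
from h import *
go([.5347,-.1484,.278],92.7)"
```

```text
t: 13.6
position: [0.5198, 0.1617, 0.2796]
ee_rot: [-89.7, 0.1, 92.5]
contact_force: [0.0, 0.8, -2.5]
opening: 0.0224
t: 13.85
position: [0.5301, 0.0653, 0.2804]
ee_rot: [-89.9, -0.0, 92.8]
contact_force: [0.1, -0.3, -1.1]
opening: 0.0228
t: 14.1
position: [0.54, -0.0348, 0.2804]
ee_rot: [-89.9, -0.1, 92.8]
contact_force: [1.1, -0.9, -2.3]
opening: 0.0227
t: 14.48
position: [0.5497, -0.1363, 0.2803]
ee_rot: [-89.9, -0.0, 92.5]
contact_force: [0.2, -0.1, -1.6]
opening: 0.0223
t 14.47 pos [ 0.5497 -0.1363  0.2803] rot [-89.9  -0.   92.5] open 0.0223 F [ 0.2 -0.1 -1.6]
shift [-0.114  0.023  0.155] turn [-0.0008 -0.0013  0.    ]
```

```bash
python3 -m crank '[-0.11,0,0.15,0,0,0,-0.11,0,0.15,0,0,0,-0.11,0,0.15,0,0,0]' 1; python3 -c "
from h import *
s=read_state();print(proj('side',s['position']-[0,0,.138]))
for n in('side','top'):
    p,d=read_camera(n); np.savez(f'{n}4.npz',p=p,d=d)
crop(load('side4')[0],305,205,120,120,5,'s10.png');crop(load('top4')[0],345,140,100,95,6,'t10.png')
go([.5347,-.1484,.148],92.7)"
```

```text
t: 14.85
position: [0.5355, -0.1446, 0.2822]
ee_rot: [-90.0, -0.0, 92.8]
contact_force: [-0.1, 0.4, -2.7]
opening: 0.0226
(np.float64(371.1162085370188), np.float64(267.7592598104662))
t 14.95 pos [ 0.5359 -0.1447  0.2825] rot [-90.   -0.   92.8] open 0.023 F [ 0.3  1.  -2.5]
shift [-0.036  1.345  0.014] turn [0.0002 0.0004 0.    ]
```

View pics/s10.png

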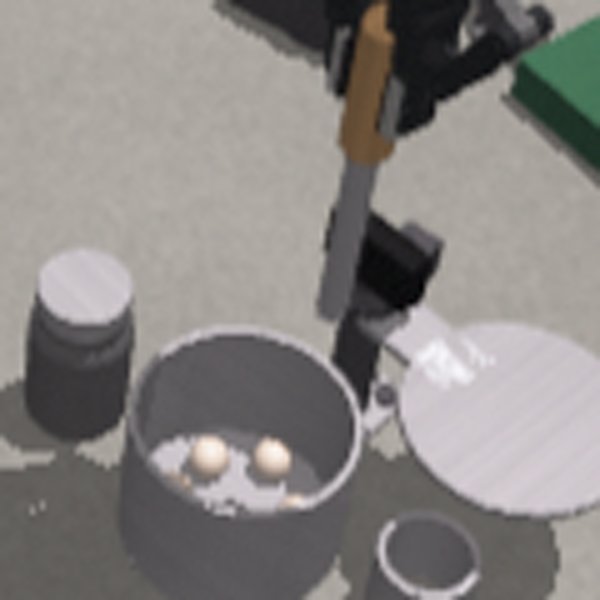

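View pics/t10.png

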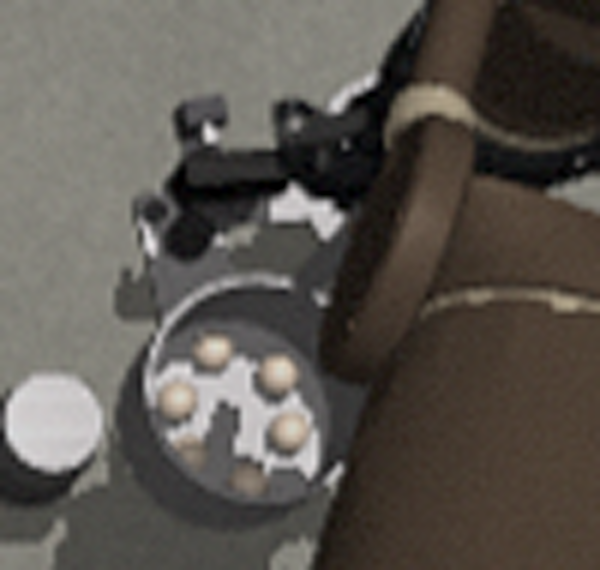

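```bash
python3 -c "
from h import *
for z in(.144,.259,.30):print(proj('side',np.array([.5357,-.1446,z])))
for x,y in((.5341,-.1484),(.5357,-.1446)): print('tip@.01',proj('side',np.array([x,y,.01])))"
```

```text
(np.float64(371.16728421365667), np.float64(267.8090037792916))
(np.float64(377.93458633366015), np.float64(233.45265323184276))
(np.float64(380.605194956173), np.float64(219.89446351560682))
tip@.01 (np.float64(364.90190703962776), np.float64(303.54851728141614))
tip@.01 (np.float64(364.40433293220224), np.float64(302.1432659181379))
```

The rod is vertical: tip seen at (371,268.6), predicted (371,267.8). Lowering between the bead at the post and the next one clockwise.

```bash
python3 -m crank '[-0.03,0,0.01,0,0,0,-0.03,0.3,0.01,0,0,0,-0.03,0.6,0.01,0,0,0,-0.03,0.9,0.01,0,0,0,-0.03,0.9,0.01,0,0,0]' ; python3 -c "
from h import *
go([.5347,-.1484,.149],92.7)"
```

```text
t: 15.58
position: [0.5325, -0.1477, 0.1895]
ee_rot: [-89.6, -0.1, 92.7]
contact_force: [0.1, 0.2, -1.4]
opening: 0.0228
t 15.57 pos [ 0.5325 -0.1477  0.1895] rot [-89.6  -0.1  92.7] open 0.0228 F [ 0.1  0.2 -1.4]
shift [-0.009  0.405 -0.024] turn [-0.002   0.0001  0.0008]
```

```bash
python3 -m crank '[0,0.1,-0.02,0,0,0,0,0.2,-0.02,0,0,0,0,0.3,-0.02,0,0,0,0,0.4,-0.02,0,0,0,0,0.4,-0.02,0,0,0]' ; python3 -c "
from h import *
go([.5347,-.1484,.149],92.7)
for n in('side','top'):
    p,d=read_camera(n); np.savez(f'{n}5.npz',p=p,d=d)
crop(load('side5')[0],305,205,120,120,5,'s11.png');crop(load('top5')[0],345,140,100,95,6,'t11.png')"
```

```text
t: 16.2
position: [0.5358, -0.1482, 0.151]
ee_rot: [-89.9, -0.1, 92.7]
contact_force: [-0.5, -0.7, -1.7]
opening: 0.0226
t 16.2 pos [ 0.5358 -0.1482  0.151 ] rot [-89.9  -0.1  92.7] open 0.0226 F [-0.5 -0.7 -1.7]
shift [-0.001  0.02   0.011] turn [-0.0008  0.      0.0003]
```

View pics/s11.png

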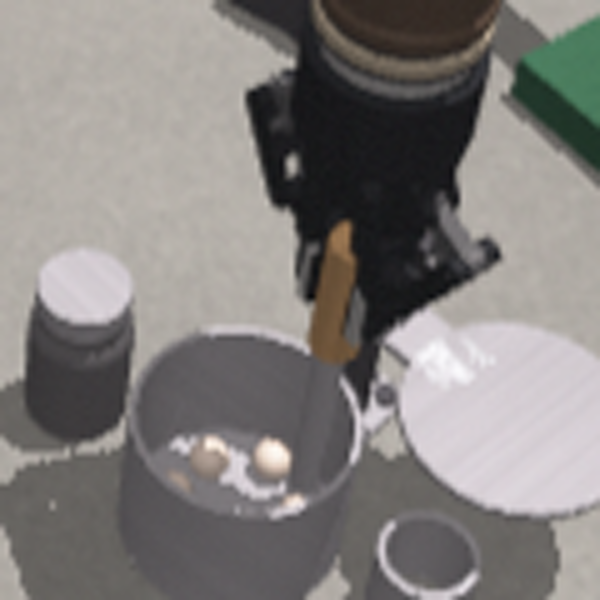

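View pics/t11.png

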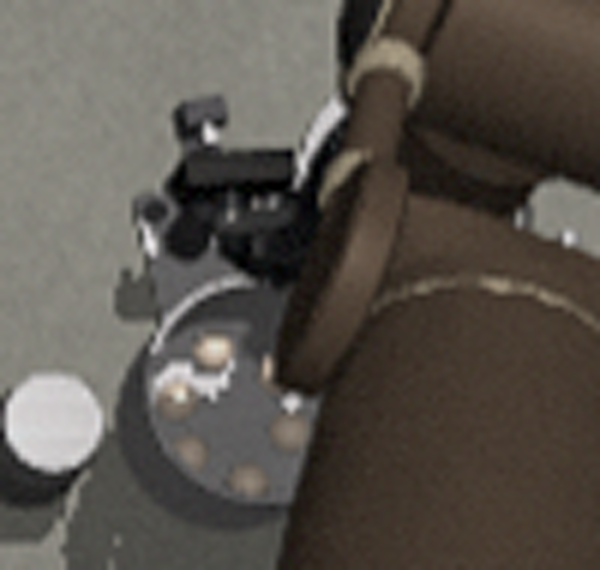

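```bash
python3 -c "
from h import *
R=rot([-90,0,92.7])
def P(t): return .038*np.array([np.cos(np.radians(t)),np.sin(np.radians(t)),0])
for s in(-18,222,462):
    o=[]
    for k in range(1,13):
        v=R.inv().apply(P(s+20*k)-P(s))*10
        o.append('%.2f,0,%.2f,0,0,0'%(v[0],v[2]))
    print(','.join(o))
for t in(-8,2,12):print(R.inv().apply(P(t)-P(-18))*10)
"
```

```text
0.13,0,-0.02,0,0,0,0.26,0,-0.00,0,0,0,0.38,0,0.06,0,0,0,0.46,0,0.16,0,0,0,0.51,0,0.28,0,0,0,0.51,0,0.42,0,0,0,0.47,0,0.54,0,0,0,0.38,0,0.64,0,0,0,0.27,0,0.71,0,0,0,0.14,0,0.74,0,0,0,0.01,0,0.71,0,0,0,-0.11,0,0.65,0,0,0
-0.09,0,-0.10,0,0,0,-0.13,0,-0.22,0,0,0,-0.13,0,-0.36,0,0,0,-0.09,0,-0.48,0,0,0,-0.01,0,-0.58,0,0,0,0.11,0,-0.65,0,0,0,0.24,0,-0.67,0,0,0,0.37,0,-0.65,0,0,0,0.48,0,-0.59,0,0,0,0.57,0,-0.49,0,0,0,0.61,0,-0.36,0,0,0,0.62,0,-0.23,0,0,0
-0.04,0,0.12,0,0,0,-0.13,0,0.23,0,0,0,-0.24,0,0.29,0,0,0,-0.37,0,0.32,0,0,0,-0.50,0,0.30,0,0,0,-0.62,0,0.23,0,0,0,-0.70,0,0.13,0,0,0,-0.75,0,0.01,0,0,0,-0.75,0,-0.12,0,0,0,-0.71,0,-0.25,0,0,0,-0.62,0,-0.35,0,0,0,-0.51,0,-0.42,0,0,0
[ 6.37671268e-02  2.75558962e-18 -1.79241310e-02]
[ 1.29677980e-01  6.23508070e-18 -2.45029088e-02]
[ 1.95729893e-01  1.03327507e-17 -1.95364405e-02]
```

```bash
python3 -m crank '[0,0.03,0,0,0,0,0,0.03,0,0,0,0]'; python3 -m crank '[0.13,0,-0.02,0,0,0,0.26,0,0,0,0,0,0.38,0,0.06,0,0,0,0.46,0,0.16,0,0,0,0.51,0,0.28,0,0,0,0.51,0,0.42,0,0,0,0.47,0,0.54,0,0,0,0.38,0,0.64,0,0,0,0.27,0,0.71,0,0,0,0.14,0,0.74,0,0,0,0.01,0,0.71,0,0,0,-0.11,0,0.65,0,0,0]' ; python3 -c "
from h import *
s=read_state()
d=s['position'][:2]-[.4995,-.137];print(np.hypot(*d),np.degrees(np.arctan2(d[1],d[0])))
go([.5347,-.1484,.149],92.7)
for n in('side','top'):
    p,d=read_camera(n); np.savez(f'{n}6.npz',p=p,d=d)
crop(load('side6')[0],305,205,120,120,5,'s12.png');crop(load('top6')[0],345,140,100,95,6,'t12.png')"
```

```text
t: 16.55
position: [0.5368, -0.1486, 0.1493]
ee_rot: [-90.0, 0.0, 92.7]
contact_force: [0.2, 0.5, -1.6]
opening: 0.0226
t: 18.05
position: [0.4728, -0.1638, 0.1493]
ee_rot: [-90.0, 0.0, 92.7]
contact_force: [-0.2, -0.8, -1.7]
opening: 0.0226
0.037805269880882945 -134.83911578043197
t 18.05 pos [ 0.4728 -0.1638  0.1493] rot [-90.    0.   92.7] open 0.0226 F [-0.2 -0.8 -1.7]
shift [ 0.125  0.003 -0.625] turn [ 0.     -0.0002 -0.    ]
```

View pics/s12.png

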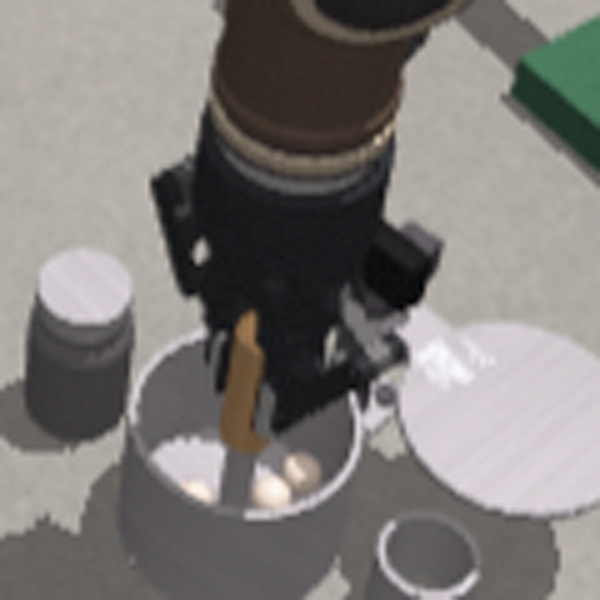

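View pics/t12.png

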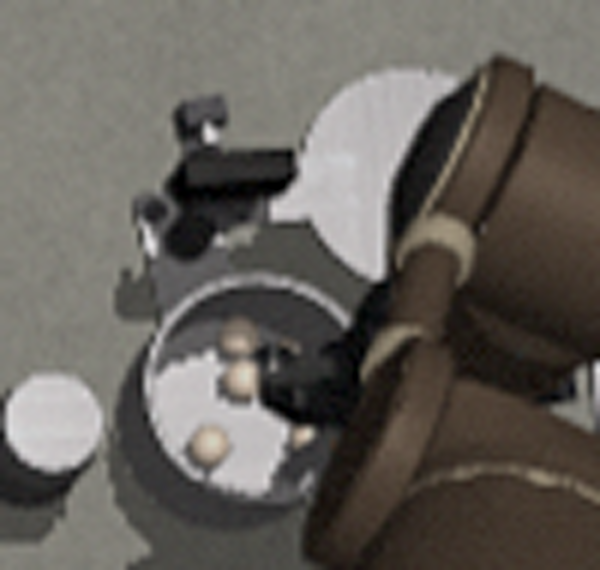

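Beads are being pushed ahead of the rod, forces are low and the radius is 37.8 mm. Carrying on through the remaining 480°.

```bash
python3 -m crank '[-0.09,0,-0.10,0,0,0,-0.13,0,-0.22,0,0,0,-0.13,0,-0.36,0,0,0,-0.09,0,-0.48,0,0,0,-0.01,0,-0.58,0,0,0,0.11,0,-0.65,0,0,0,0.24,0,-0.67,0,0,0,0.37,0,-0.65,0,0,0,0.48,0,-0.59,0,0,0,0.57,0,-0.49,0,0,0,0.61,0,-0.36,0,0,0,0.62,0,-0.23,0,0,0]'; python3 -m crank '[-0.04,0,0.12,0,0,0,-0.13,0,0.23,0,0,0,-0.24,0,0.29,0,0,0,-0.37,0,0.32,0,0,0,-0.50,0,0.30,0,0,0,-0.62,0,0.23,0,0,0,-0.70,0,0.13,0,0,0,-0.75,0,0.01,0,0,0,-0.75,0,-0.12,0,0,0,-0.71,0,-0.25,0,0,0,-0.62,0,-0.35,0,0,0,-0.51,0,-0.42,0,0,0]'; python3 -m crank '[0.06,0,-0.02,0,0,0,0.13,0,-0.02,0,0,0,0.2,0,-0.02,0,0,0,0.24,0,-0.01,0,0,0,0.24,0,-0.01,0,0,0]'; python3 -c "
from h import *
s=read_state()
d=s['position'][:2]-[.4995,-.137];print(np.hypot(*d),np.degrees(np.arctan2(d[1],d[0])))
go([.5347,-.1484,.149],92.7)
for n in('side','top'):
    p,d=read_camera(n); np.savez(f'{n}7.npz',p=p,d=d)
crop(load('side7')[0],305,205,120,120,5,'s13.png');crop(load('top7')[0],345,140,100,95,6,'t13.png')"
```

```text
t: 19.65
position: [0.4912, -0.0994, 0.1493]
ee_rot: [-90.0, -0.0, 92.7]
contact_force: [0.3, 0.2, -2.7]
opening: 0.0227
t: 21.15
position: [0.5375, -0.1476, 0.1492]
ee_rot: [-90.0, 0.0, 92.7]
contact_force: [-0.8, -1.5, -2.0]
opening: 0.0226
t: 21.78
position: [0.5364, -0.1243, 0.1493]
ee_rot: [-90.0, -0.0, 92.7]
contact_force: [-0.3, -0.3, -1.7]
opening: 0.0226
0.03904936704965893 19.00304335806442
t 21.77 pos [ 0.5364 -0.1243  0.1493] rot [-90.   -0.   92.7] open 0.0226 F [-0.3 -0.3 -1.7]
shift [-0.24   0.003  0.029] turn [-0.      0.0001  0.    ]
```

View pics/s13.png

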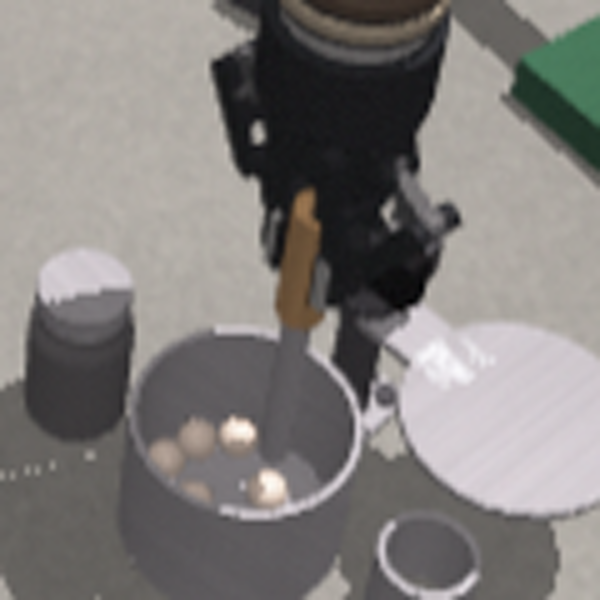

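View pics/t13.png

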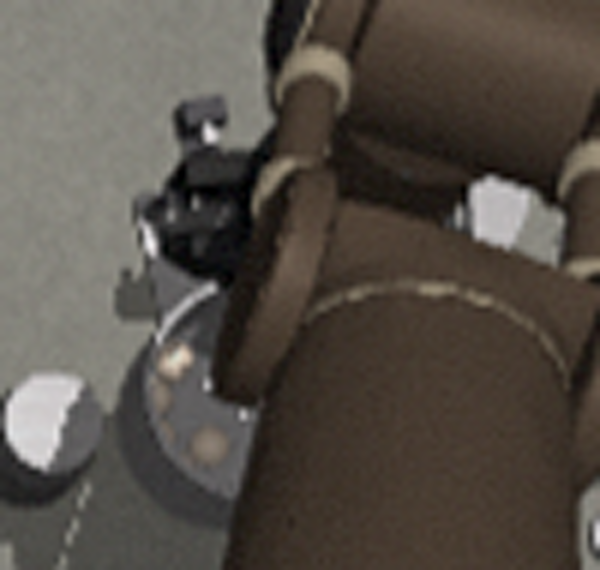

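```bash
python3 -c "
from h import *
def rel(cam,u,v,s,o,c):
    w=(ray(cam,o[0]+u/s,o[1]+v/s,.017)[:2]-c)*1e3
    print(cam,(u,v),w.round(0),'r',round(np.hypot(*w)),'postang',round(np.degrees(np.arctan2(w[1],w[0]))-12)%360)
for u,v in((167,457),(197,435),(240,433),(268,487),(195,497)): rel('side',u,v,5,(305,205),[.498,-.138])
for u,v in((175,360),(160,397),(166,432),(210,447)): rel('top',u,v,6,(345,140),[.4985,-.133])
crop(load('side7')[0],325,270,60,50,10,'s14.png')
"
```

```text
side (167, 457) [-8. 38.] r 39 postang 90
side (197, 435) [12. 40.] r 42 postang 61
side (240, 433) [30. 29.] r 42 postang 32
side (268, 487) [22. -3.] r 22 postang 341
side (195, 497) [-11.  12.] r 16 postang 121
top (175, 360) [28. 25.] r 38 postang 30
top (160, 397) [ 9. 33.] r 34 postang 62
top (166, 432) [-8. 30.] r 31 postang 93
top (210, 447) [-15.   8.] r 17 postang 138
```

View pics/s14.png

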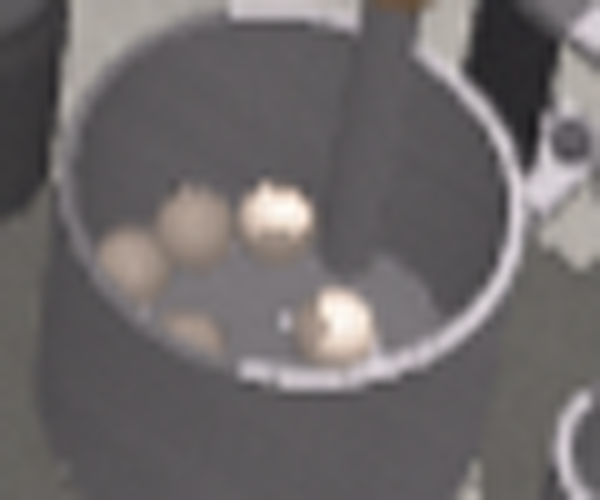

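After the stir, three beads sit pushed against the wall at about 30°, 60° and 90° from the post. Two more have moved inward and one is hidden. Even pairing each with its nearest old place, at least 3 have moved about 20 mm or more. Next I'll tilt the rod so it leans on the rim on the post side, and lower it to the floor.

```bash
python3 -m crank '[0.013,0.01,-0.04,0.015,0,0.004,0.026,0.02,-0.088,0.029,0,0.0086,0.026,0.03,-0.088,0.029,0,0.0086,0.026,0.03,-0.088,0.029,0,0.0086]'; python3 -c "
from h import *
go([.5347,-.1484,.149],92.7);s=read_state();R=rot(s['ee_rot']).as_matrix();print('tip est',s['position']+R[:,1]*.138,s['wrist_torque'])"
```

```text
t: 22.38
position: [0.545, -0.1216, 0.1459]
ee_rot: [-84.8, 1.5, 92.8]
contact_force: [-0.1, 0.3, -2.3]
opening: 0.0229
t 22.38 pos [ 0.545  -0.1216  0.1459] rot [-84.8   1.5  92.8] open 0.0229 F [-0.1  0.3 -2.3]
shift [-0.263 -0.013  0.117] turn [-0.029  -0.0001 -0.0085]
tip est [ 0.53258345 -0.12587428  0.00855845] [ 0.05552101 -0.06823138 -0.01306181]
```

```bash
python3 -m crank '[0,0.02,0,0,0,0,0,0.02,0,0,0,0]'; python3 -m crank '[0,0.01,0,0,0,0,0,0.01,0,0,0,0]';  python3 -c "
from h import *
p,d=read_camera('side');print(read_state()['wrist_torque'])
crop(p,305,205,120,120,5,'s15.png')"
```

```text
t: 22.62
position: [0.5447, -0.1217, 0.1441]
ee_rot: [-84.8, 1.5, 92.7]
contact_force: [0.3, -0.3, -2.0]
opening: 0.0228
t: 22.88
position: [0.5452, -0.1217, 0.1437]
ee_rot: [-84.8, 1.6, 92.8]
contact_force: [-0.1, -0.6, -0.1]
opening: 0.0227
[ 0.01334648  0.0744541  -0.0370292 ]
```

View pics/s15.png

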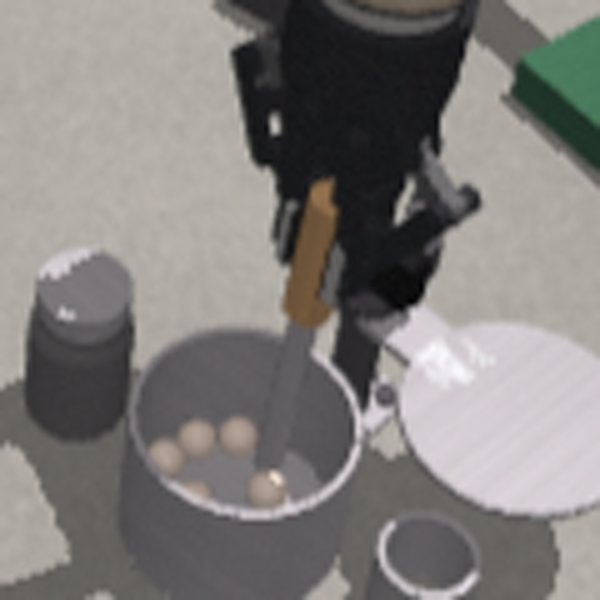

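The rod's tip is on the floor: the vertical load reading fell from -2 N to 0. Releasing.

```bash
python3 -m crank '[0,0,0,0,0,0,0,0,0,0,0,0,0,0,0,0,0,0,0,0,0,0,0,0]' 0.4; python3 -c "
from h import *
p,d=read_camera('side')
crop(p,305,205,120,120,5,'s16.png')"
```

```text
t: 23.42
position: [0.5451, -0.1216, 0.1433]
ee_rot: [-84.8, 1.5, 92.8]
contact_force: [0.3, 0.6, -0.4]
opening: 0.0511
```

View pics/s16.png

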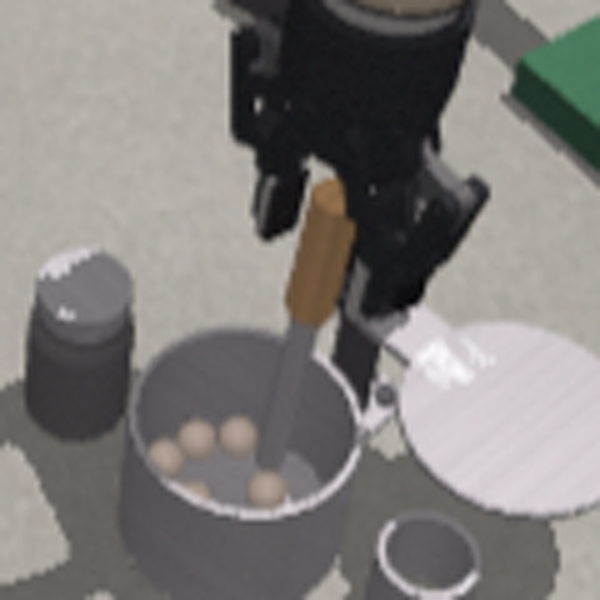

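```bash
python3 -m crank '[0,0,0,0,0,0,0,0,0,0,0,0,0,0,0,0,0,0]' 0; python3 -m crank '[0,-0.2,0,0,0,0,0,-0.4,0,0,0,0,0,-0.7,0,0,0,0,0,-1,0,0,0,0,0,-1,0,0,0,0]';python3 -m crank '[0,-0.5,0.5,0,0,0,0,-0.5,1,0,0,0,0,-0.5,1,0,0,0]'; python3 -m crank '[1,0,0.5,0,0,0,1,0,1,0,0,0,1,0,1,0,0,0]';  python3 -c "
from h import *
for n in('side','top'):
    p,d=read_camera(n); np.savez(f'{n}8.npz',p=p,d=d)
    cv2.imwrite(f'pics/{n}8.png',p[...,::-1])
crop(load('side8')[0],305,205,120,120,5,'s17.png');crop(load('top8')[0],345,140,100,95,6,'t17.png')"
```

```text
t: 23.85
position: [0.5451, -0.1216, 0.1433]
ee_rot: [-84.8, 1.5, 92.8]
contact_force: [-0.7, 0.5, -0.2]
opening: 0.0853
t: 24.48
position: [0.5563, -0.119, 0.2459]
ee_rot: [-85.1, 1.7, 92.8]
contact_force: [-0.4, -0.1, 0.3]
opening: 0.0855
t: 24.85
position: [0.4557, -0.1212, 0.3009]
ee_rot: [-84.6, 1.5, 92.7]
contact_force: [0.7, 0.9, -0.0]
opening: 0.0855
t: 25.22
position: [0.3524, -0.0247, 0.3065]
ee_rot: [-84.6, 1.5, 92.9]
contact_force: [1.7, -0.4, 0.2]
opening: 0.085
```

View pics/s17.png

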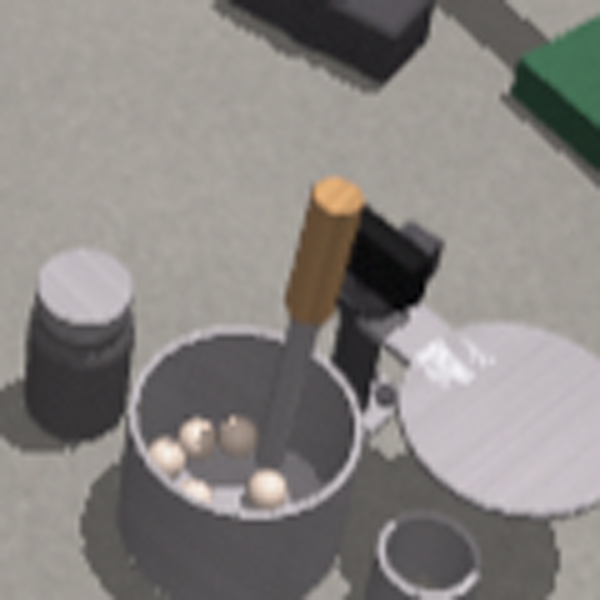

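View pics/t17.png

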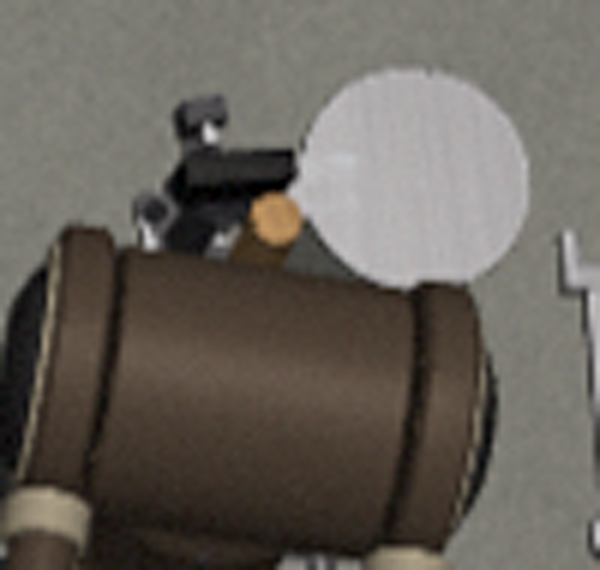

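View pics/side8.png

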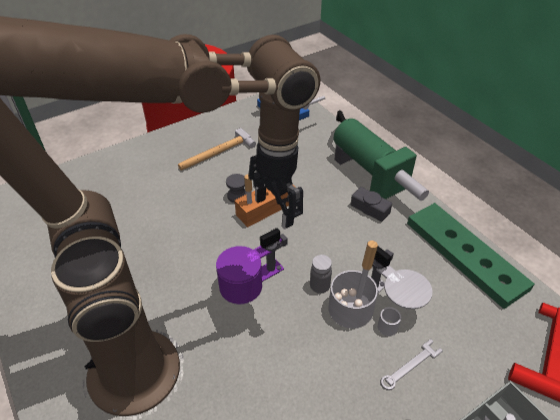

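View pics/top8.png

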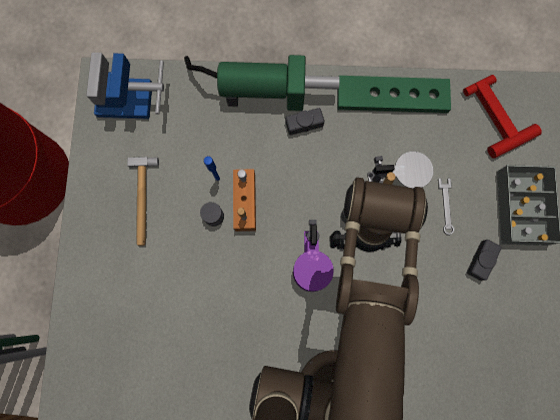

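The rod leans at the post-side rim and the lid is open. The arm still hides the pot from above, so I'll back it off and count the beads.

```bash
python3 -m crank '[0.5,-0.3,0,0,0,0,1,-0.3,0,0,0,0,1,-0.3,0,0,0,0]'; python3 -m crank '[0.5,0,0,0,0,0,1,0,0,0,0,0,1,0,0,0,0,0,1,0,0,0,0,0]';  python3 -c "
from h import *
for n in('side','top'):
    p,d=read_camera(n); np.savez(f'{n}9.npz',p=p,d=d)
crop(load('top9')[0],345,140,100,95,6,'t18.png');crop(load('side9')[0],305,205,120,120,5,'s18.png')
a=cv2.absdiff(load('top9')[0],load('top0')[0]).max(2)>60;cv2.imwrite('pics/diff.png',a.astype(np.uint8)*255)"
```

```text
t: 25.7
position: [0.3536, 0.0768, 0.3349]
ee_rot: [-84.8, 1.5, 93.1]
contact_force: [-1.0, -0.9, -0.7]
opening: 0.085
t: 26.2
position: [0.3484, 0.1734, 0.3318]
ee_rot: [-84.7, 1.6, 92.8]
contact_force: [-1.1, -0.2, -0.6]
opening: 0.0855
```

View pics/t18.png

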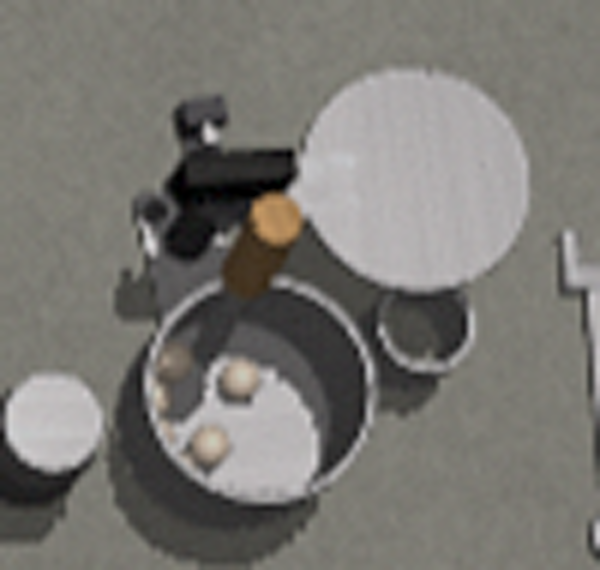

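View pics/s18.png

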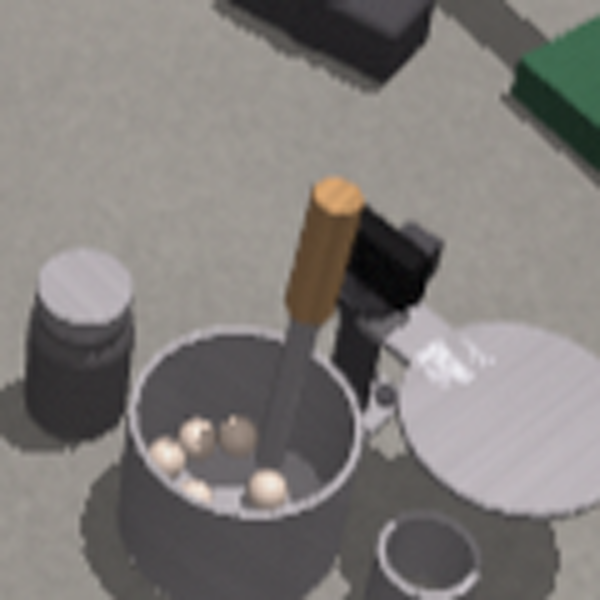

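View pics/diff.png

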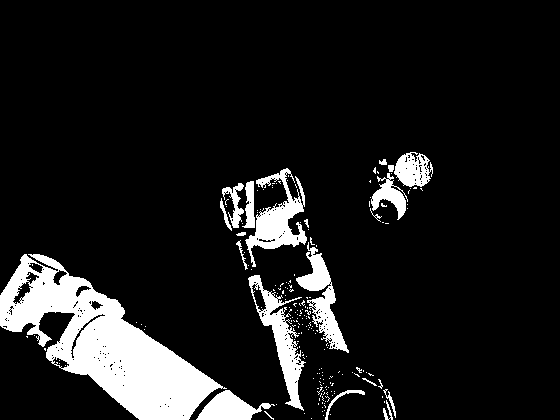

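```bash
python3 -c "
from h import *
for cam,c in(('side',[.498,-.138]),('top',[.4985,-.133])):
    p,d=load(cam+'9');P=pts(cam,d)
    for a in (120,132,145,180,220,260,300):
        w=np.array([c[0]+.04*np.cos(np.radians(a)),c[1]+.04*np.sin(np.radians(a)),.016])
        u,v=proj(cam,w);i,j=int(round(v)),int(round(u));print(cam,a,round(u,1),round(v,1),'seen z',P[i,j,2].round(3),'depth gap mm',round(1e3*(-(camera_info(cam)['view']@np.append(w,1))[2]-d[i,j])))
crop(load('top9')[0],365,185,50,45,12,'t19.png')
crop(load('side9')[0],325,270,60,50,10,'s19.png')
"
```

```text
side 120 335.3 299.8 seen z 0.081 depth gap mm 78
side 132 334.3 302.5 seen z 0.069 depth gap mm 63
side 145 334.0 305.6 seen z 0.057 depth gap mm 49
side 180 337.5 313.8 seen z 0.039 depth gap mm 27
side 220 347.4 319.8 seen z 0.034 depth gap mm 21
side 260 358.9 319.2 seen z 0.037 depth gap mm 24
side 300 366.5 312.4 seen z 0.056 depth gap mm 46
top 120 371.0 216.1 seen z 0.068 depth gap mm 53
top 132 372.7 218.4 seen z 0.075 depth gap mm 60
top 145 375.0 220.5 seen z 0.064 depth gap mm 49
top 180 382.9 223.2 seen z 0.086 depth gap mm 71
top 220 391.7 220.3 seen z 0.012 depth gap mm -5
top 260 396.3 212.4 seen z 0.007 depth gap mm -9
top 300 394.5 203.4 seen z 0.005 depth gap mm -11
```

View pics/t19.png

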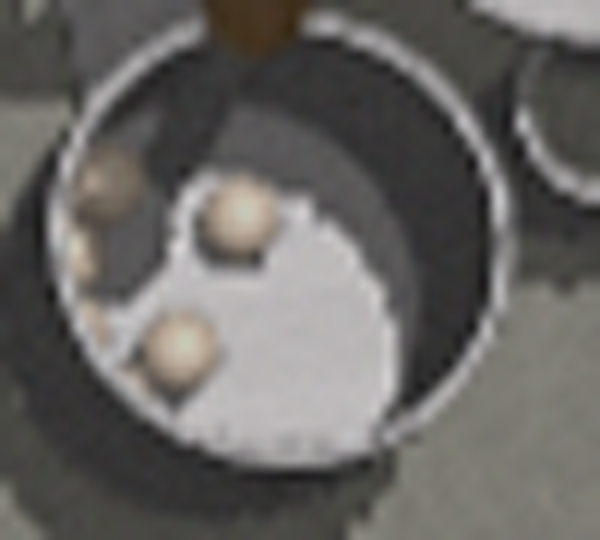

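View pics/s19.png

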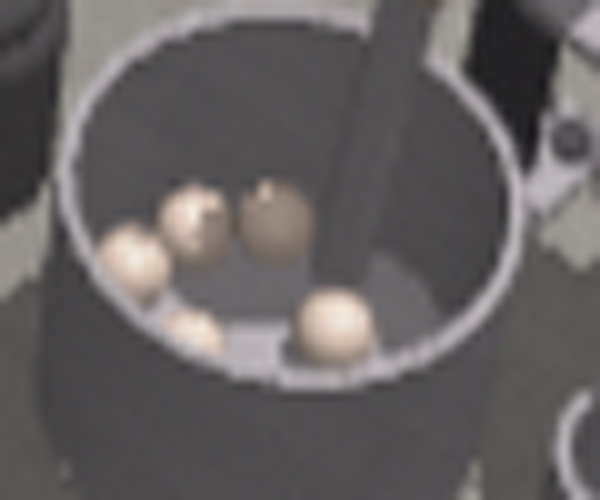

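The close crop shows a sliver of the sixth bead at the lower-left rim, around (130,378), so all six are inside. Handing in.

```bash
python3 -c "
from h import *
print(read_state()['t']);print(hand_in())"
```

```text
26.3
the job is handed in; nothing more can be done
None
```

The job is done and handed in at 26.3 s, with the rod left in the open pot as asked.

- **Lid:** I gripped the knob, broke it loose and turned it about 84° (1.47 rad) counter-clockwise. The lid is well clear of the pot's mouth, and the last pictures show it still open.
- **Stir:** I took the pale-handled rod from the rack's middle hole and lowered it between two beads, about 30° round from the post. The tip ran 4–5 mm above the floor. I made two full counter-clockwise turns plus about 30°, at a radius of about 38 mm, and finished beside the post.
- **Rod:** I set its tip on the floor with a slight outward tilt and released it. It leans on the rim at the post side and looked the same in two pictures about 1 s apart.
- **Forces:** contact stayed below about 22 N at every reading, the highest at the end of turning the lid.

**Last checks:**
- **Beads:** five are plainly in view and the sixth shows only as a sliver behind the rim. By position they are clearly rearranged. I could not track single beads, but even pairing each with its nearest old place, at least three moved about 20 mm or more.
- **Other things:** from above, only the lid, pot and arm areas had changed. The arm covered the rack and purple-pot area in that last comparison, but an earlier view showed those in place.
- **Disagreement:** the two cameras differed by about 5–7 mm sideways. I settled the positions from the measured grip on the knob and the rod's tip in the side view.

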